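# Check a pet carrier's telescopic tow handle and hold it drawn out

## Robot

A 7-joint arm with a two-finger parallel gripper is mounted at the origin on a cart in front of the work surface, level with it; the furniture and walls round the work are solid. World frame = base frame: x ahead of the robot, y to its left, z up, the work surface at z = 0. Lengths are in m, angles in rad, forces in N, time in s.
With the tool pointing down it reaches from about 0.35 to 0.9 m from the base axis. Payload 19.9 kg.
Tool frame: the origin (TCP) lies on the centre line of the jaws, within the pads' length; the fingertips stand 14 mm ahead of it and the grasp point (between the pads) lies 5 mm behind it; z points along the fingers, y is the line along which they close (so a half turn about z gives the same grasp; the last joint's range is limited). The gripper opens to 94 mm and grips with 3 to 60 N. Pads are 16 mm wide; open, the fingers measure 119 mm over their backs; the gripper's body (75 mm by 177 mm) begins 78 mm behind the grasp point.
Start: joints at [-1.359, 0.417, -0.01, 1.614, 0.005, 1.111, -0.053], TCP at [0.156, 0.605, 0.219] pointing down, gripper open.
Joint ranges: [-2.81, 2.81], [-0.39, 2.02], [-1.27, 1.25], [0.06, 2.57], [-1.19, 4.33], [0.19, 2], [-2.82, 2.82]. Speed limits (rad/s): [1.89, 1.89, 2.39, 2.39, 3.01, 3.01, 3.01].

## Interface

Orientations are given as a unit quaternion [w, x, y, z].
In Python, from plant import env gives the robot as it stands. The module is installed in compiled form; this text tells all that it offers.
- The arm moves only by the shell command python3 -m crank 'ROWS' [FORCE]. ROWS is JSON, a list of rows, each an object with "dr": the turn, a rotation vector about the world's x, y, z each as a share of 30 degrees, from -1 to 1, a list of three; "linear": the shift along the world's x, y, z each as a share of 200 mm, from -1 to 1, a list of three; "gripper": the opening, from 0 (shut) to 1 (fully open). A call has 1 to 20 rows; each row is the pose to reach, as a shift and turn from the pose commanded when the call began; what a row does not reach only later rows make up. A row lasts 1/8 s, in which the tool goes at most 62.5 mm and 10.7 degrees, less where a joint would pass 70% of its speed; a pose out of reach is approached as far as the arm can. A call with a number of a shift or a turn outside -1 to 1 is refused whole. A call with a gripper value outside its range is refused whole. The fingers move at their own pace and stop on an object; FORCE is the grip in N (left out, the last holds). Time passes only in rows, so rows that repeat a pose let the fingers close. It gives the time, the measured TCP pose, the force, the opening and the grip force at its end, in the units of the state.
- env.get_state(): the state, without advancing time (a new reading comes with each control period).
- env.grab_frame(name): name is "scene" or "top" or "wrist"; returns the picture (400x640x3 uint8, red, green, blue); there is no depth.
- env.camera_model(name): a dict with "fovy" (degrees; the focal length in pixels is half the picture's height over the tangent of half this angle, whatever the lens; pixels are square), "cx", "cy" (the principal point, pixels), "R" (3x3) and "t" (3): a world point X has camera coordinates R X + t; the wrist camera has in their place "tool_from_camera" (4x4, takes a point from camera to tool coordinates, whose origin is the TCP and whose axes are the flange's). Camera axes: x right, y down, z forward; pixel columns grow to the right and rows downward; lengths in m; the calibration is good to about 2 mm. The wrist camera is an equidistant fisheye: a pixel r from the principal point sees the ray r / f radians off the axis. A picture is of the moment at which its call begins: read the wrist's pose just before it. camera_model takes no time and is no camera call.
- env.close_job(): hands the job in; it is judged then, once.
The state is a dict: "time": time; "joints": joint angles; "qvel": joint speeds; "effort": joint torques, N m; "position": TCP position; "eef_rot": TCP orientation; "wrist_force": force on the tool from outside, world axes, zero at the start; "torque": the same for the moment, N m; "gripper_width": opening from 0.0 (shut) to 1.0 (fully open); "grasp_force": force on a finger pad.
Only numpy, scipy, OpenCV 4.12 (cv2) and the standard library are available. Lean on these libraries where they do the work, as an engineer would, in place of code of your own. Each camera call takes 0.05 s, during which the arm holds its last target. There are 200 camera calls.

## Task

This pet carrier goes back into use today, so check its telescopic tow handle: squeeze the red button into the grip and draw the handle out to its first stop, let the button spring back out there so the catch drops in, and give the handle a firm tug outwards to feel that it holds. Then squeeze the button again, draw the handle on to its second stop, and finish still holding it there, fully out and with the button kept squeezed in, so that I can wipe the tubes and oil the catch. Do not drag the carrier along the table or disturb the bottle, the shaker and the bowl beside it.

Things in the scene. Friction and masses are not known exactly. Their poses are not given: they have to be found in the camera images.
- carrier: Plastic animal carrier, loose on rubber feet, 300 mm long (x), 240 wide (y), 241 high, 4 to 5.5 kg, slides at some 25 N: slate-blue tub, pale grey upper shell, wire door in the front face. Origin: on the table under the middle of the front face, z up. It extends along its +x, to the robot's left; its -x axis points out of the door end, to the robot's right: the handle draws out that way.
- guide_front (a point): Midway between the front ends of the two slate-blue roof guides in which the handle's tubes slide (guides at carrier y = +-52 mm, 30 mm wide), at tube height: (-1, 0, 219) mm in the carrier's frame. The dark collars of the outer tubes (22 mm square) stand 9 mm in front of it when home.
- grip_centre (a point): Centre of the handle's grip, moves with it: dark bar 136 mm long (carrier y), 24 mm thick (carrier x), 22 mm high, on tubes 52 mm either side of its middle. Home at (-66, 0, 219) mm in the carrier's frame, 43 mm free behind it, nothing above or below. Pinch from above at its middle, one finger behind the bar, one on the button: 30 mm wide with the button out, 25 mm in. Axes as carrier's.
- button_face (a point): Centre of the outer face of the red button, 38 mm wide and 14.5 mm high, in the middle of the grip's outer (carrier -x) face. It moves with the button. At rest it stands 6 mm proud of the bar.
- tow_button (a joint): Travel of the button into the grip, m: 0 out, 0.005 fully in; 1.5 N starts it, 4 N holds it in. Fully in, the handle is free. Let go between stops it stays about 0.0035 in; it springs out to 0 only where the catch drops into a hole (home, first stop, second stop) and locks the handle to the carrier, with a few mm of play.
- tow_inner (a joint): How far the thin inner tubes with the grip are drawn out of the outer tubes, m: 0 home, 0.075 fully out. Friction about 2.5 N, so they move first. First stop: this at 0.075, tow_outer still 0; the pull then rises to about 9 N before anything more moves.
- tow_outer (a joint): How far the thicker outer tubes are drawn out of the guides, m: 0 home, 0.075 fully out; they move with about 9 N once the inner tubes are out. Second stop: both joints at 0.075, a hard end, 150 mm from home. The first stop's catch still drops in with this up to about 0.004.
- brown_bottle: Brown tablet bottle with a white cap, 51 mm across, 110 mm high, standing on the table; a bystander. Origin: centre of its underside.
- red_shaker: Red powder shaker, 50 mm across, 105 mm high, standing on the table; a bystander. Origin: centre of its underside.
- small_bowl: Small steel bowl, 140 mm across, 38 mm high, standing on the table; a bystander. Origin: centre of its underside.

How it is judged:
By the outcome, as a careful person would: the job done as asked, in the order asked, and still so for the second after the job is handed in, while the arm keeps its last pose, push and grip.
It also fails if it takes over 51 s, if anything falls off the work surface, if the arm or the gripper's body presses on something with over 40 N, if the wrist force passes 120 N, or if a joint passes its speed limit or range.

## Working session

There is one attempt and no reset: what is moved stays moved. The work goes in short steps, Python scripts to look and compute and a shell command to move; the robot and the scene stay as the last step left them, time stands still between calls to the robot, and variables do not carry over. Pictures are saved under pics/ and viewed, at most 10 in all, crops included, and the job is handed in when it is done.

```bash
mkdir -p pics; python3 - <<'E'
from plant import env
import cv2
s=env.get_state();print(s)
for n in("top","scene"):
    m=env.camera_model(n);print(n,m)
    cv2.imwrite(f"pics/{n}0.png",env.grab_frame(n)[:,:,::-1])
print(env.camera_model("wrist"))
E
```

```text
{'time': 0.0, 'joints': array([-1.35950527,  0.41798793, -0.01031575,  1.61414235,  0.0047232 ,
        1.11070981, -0.05305226]), 'qvel': array([-0.00068417, -0.00193136,  0.00113085,  0.00126552, -0.00059919,
        0.00039086,  0.00021127]), 'effort': array([ 5.54002531e-05, -8.51274633e+01,  6.38488177e-01, -4.25972843e+01,
       -4.87552118e-02,  1.88575062e-02,  1.01882047e-04]), 'position': array([0.15623935, 0.60479453, 0.2188299 ]), 'eef_rot': array([-2.38100616e-05,  1.26070233e-01,  9.92021130e-01, -6.11572240e-04]), 'wrist_force': array([ 0.10066058, -0.32456509, -0.23072181]), 'torque': array([ 0.02743994, -0.02572393,  0.0276329 ]), 'grasp_force': 0.0, 'gripper_width': 0.9998989402786076}
top {'fovy': 48.76181256469539, 'cx': 315.356625439942, 'cy': 203.10776082315547, 'R': array([[ 0.39699301, -0.91781254,  0.00408631],
       [-0.70599579, -0.30821213, -0.63763252],
       [ 0.58648657,  0.25025074, -0.77032984]]), 't': array([-0.23752015,  0.43700036,  0.86152643])}
scene {'fovy': 55.96666103995261, 'cx': 318.07700201651886, 'cy': 204.65763886030314, 'R': array([[ 0.94854453, -0.31646591,  0.01061178],
       [-0.14833235, -0.47370644, -0.86810122],
       [ 0.27975131,  0.82185859, -0.49627378]]), 't': array([-0.48197712,  0.19718493,  0.9170499 ])}
{'fovy': 65.70646984690485, 'cx': 322.8750842271267, 'cy': 199.82064746683614, 'tool_from_camera': array([[ 7.89598265e-04, -9.70693038e-01, -2.40321455e-01,
         6.95835755e-02],
       [ 9.99999683e-01,  7.41690032e-04,  2.89797944e-04,
        -1.15783138e-03],
       [-1.03060820e-04, -2.40321607e-01,  9.70693316e-01,
        -1.64894268e-01],
       [ 0.00000000e+00,  0.00000000e+00,  0.00000000e+00,
         1.00000000e+00]])}
```

View pics/top0.png

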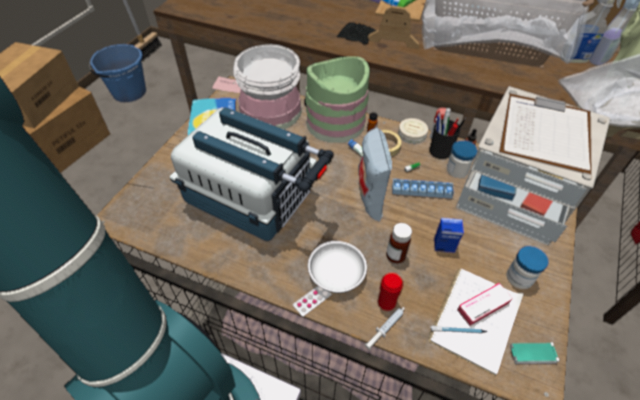

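View pics/scene0.png

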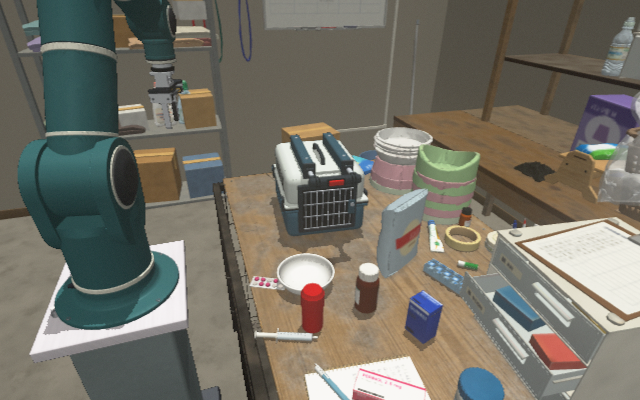

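The top view shows the carrier at about (245,165) with the grip near (320,170). In the scene view the carrier front is near (330,195) with the red button at about (336,183). A packet stands to the right of the handle. I'll enlarge both crops.

```bash
python3 - <<'E'
import cv2
a=cv2.imread("pics/top0.png")[90:250,160:400];b=cv2.imread("pics/scene0.png")[120:240,260:440]
cv2.imwrite("pics/ct.png",cv2.resize(a,(780,520),interpolation=cv2.INTER_CUBIC))
cv2.imwrite("pics/cs.png",cv2.resize(b,(780,520),interpolation=cv2.INTER_CUBIC))
E
```

```text
(no output)
```

View pics/ct.png

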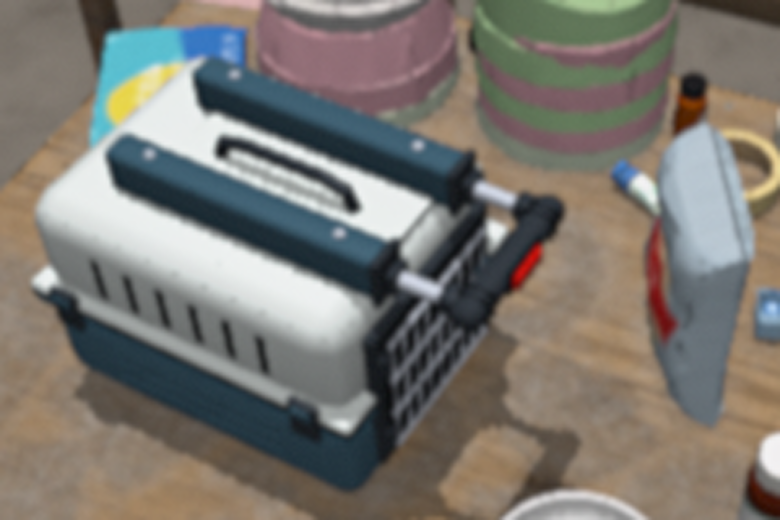

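View pics/cs.png

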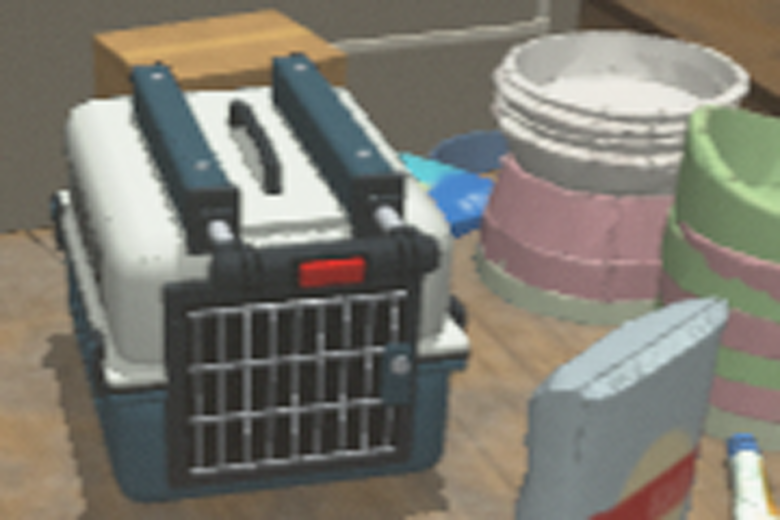

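The crops show, as (top crop) / (scene crop):
- **Button centre:** (527,266) / (333,272)
- **Near guide screws:** (340,233) and (150,153) / (203,165) and (158,76)
- **Far guide screws:** (418,146) and (236,73) / (364,154) and (300,62)

I'll triangulate these.

```bash
cat > h.py <<'E'
import numpy as np, cv2
from plant import env
def P(n):
    m=env.camera_model(n);f=200/np.tan(np.radians(m["fovy"]/2))
    K=np.array([[f,0,m["cx"]],[0,f,m["cy"]],[0,0,1]])
    return K@np.c_[m["R"],m["t"]]
def tri(a,b):
    X=cv2.triangulatePoints(P("top"),P("scene"),np.float64(a).reshape(2,1),np.float64(b).reshape(2,1)).ravel();X=X[:3]/X[3]
    e=[np.round((q:=P(n)@np.r_[X,1])[:2]/q[2]-p,1) for n,p in(("top",a),("scene",b))]
    return X,e
def ray(n,p,z):
    M=P(n);A=M[:,:3];d=np.linalg.solve(A,[*p,1]);c=-np.linalg.solve(A,M[:,3]);return c+d*(z-c[2])/d[2]
E
python3 - <<'E'
from h import *
T=lambda u,v:(u/3.25+160-.35,v/3.25+90-.35)
S=lambda u,v:(u/4.333+260-.38,v/4.333+120-.38)
R={}
for k,a,b in[("button",(527,266),(333,272)),("nf",(340,233),(203,165)),("ff",(418,146),(364,154)),("nr",(150,153),(158,76)),("fr",(236,73),(300,62)),("packet top front-left/right end",(750,255),(535,392)),("packet far top",(705,128),(722,300))]:
    X,e=tri(T(*a),S(*b));R[k]=X;print(k,X.round(4),*e)
for a,b in(("nr","nf"),("fr","ff")):
    d=R[a]-R[b];print(np.degrees(np.arctan2(d[1],d[0])),np.linalg.norm(d))
d=R["nf"]-R["ff"];print(np.degrees(np.arctan2(d[1],d[0])),np.linalg.norm(d))
d=R["nr"]-R["fr"];print(np.degrees(np.arctan2(d[1],d[0])),np.linalg.norm(d))
print((R["nf"]+R["ff"])/2,(R["nr"]+R["fr"])/2)
E
```

```text
button [ 0.5397 -0.0403  0.2198] [ 0.  -0.1] [-0.1  0.1]
nf [0.4997 0.0832 0.2401] [ 0.1 -0.3] [-0.3  0.3]
ff [0.6027 0.0729 0.2392] [ 0.1 -0.2] [-0.2  0.2]
nr [0.5169 0.2476 0.2399] [ 0.1 -0.2] [-0.2  0.2]
fr [0.6173 0.2334 0.2443] [ 0.1 -0.4] [-0.3  0.3]
packet top front-left/right end [ 0.6036 -0.1807  0.2177] [-0.7  3.2] [ 3.1 -3.5]
packet far top [ 0.757  -0.1017  0.1966] [ 0.3 -0.8] [-0.8  0.9]
84.0164442078394 0.16528173848265645
84.78838674882527 0.16120805408160466
174.3314341701931 0.10348257404152769
171.98168659201227 0.10146555583994901
[0.55119317 0.07806034 0.23963279] [0.56712589 0.24048195 0.24208175]
```

Measurements agree with the data given:
- The button is at z 0.220, against 0.219 expected.
- The guide spacing is 103 mm, against 104.
- The yaw is about 84.3°, which puts the grip centre near (0.5413, -0.0222, 0.219).

Next I'll check the packet's clearance and start moving.

```bash
python3 - <<'E'
from h import *
for n,p in(("top",(372,217)),("top",(362,212)),("scene",(380,268)),("scene",(411,275))): print(n,ray(n,p,0).round(3))
for p in((391,171),(366,140)): print(ray("top",p,.2).round(3))
for p in((383,211),(427,190)): print(ray("scene",p,.2).round(3))
E
python3 -m crank '[{"dr":[0,0,0.29],"linear":[0.6,-1,0.5],"gripper":0.62},{"dr":[0,0,0.29],"linear":[0.6,-1,0.5],"gripper":0.62},{"dr":[0,0,0.29],"linear":[0.6,-1,0.5],"gripper":0.62},{"dr":[0,0,0.29],"linear":[0.6,-1,0.5],"gripper":0.62},{"dr":[0,0,0.29],"linear":[0.6,-1,0.5],"gripper":0.62}]' 15
```

```text
top [ 0.632 -0.152  0.   ]
top [ 0.638 -0.122  0.   ]
scene [ 0.635 -0.133  0.   ]
scene [ 0.698 -0.182  0.   ]
[ 0.623 -0.18   0.2  ]
[ 0.7   -0.092  0.2  ]
[ 0.603 -0.169  0.2  ]
[ 0.756 -0.11   0.2  ]
time: 0.72
position: [0.2788, 0.4026, 0.3213]
eef_rot: [0.001, 0.053, 0.999, 0.001]
wrist_force: [-0.4, 0.3, -0.1]
gripper_width: 0.623
grasp_force: 0.0
```

```bash
python3 -m crank '[{"dr":[0,0,0],"linear":[0.65,-1,0],"gripper":0.62},{"dr":[0,0,0],"linear":[0.65,-1,0],"gripper":0.62},{"dr":[0,0,0],"linear":[0.65,-1,0],"gripper":0.62},{"dr":[0,0,0],"linear":[0.65,-1,0],"gripper":0.62}]' | head -3
python3 -m crank '[{"dr":[0,0,0],"linear":[0.65,-1,0],"gripper":0.62},{"dr":[0,0,0],"linear":[0.65,-1,0],"gripper":0.62},{"dr":[0,0,0],"linear":[0.65,-1,0],"gripper":0.62},{"dr":[0,0,0],"linear":[0.65,-1,0],"gripper":0.62},{"dr":[0,0,0],"linear":[0.65,-1,0],"gripper":0.62}]'
python3 - <<'E'
from plant import env
import cv2
s=env.get_state();print(s["position"],s["eef_rot"])
cv2.imwrite("pics/w1.png",env.grab_frame("wrist")[:,:,::-1])
E
```

```text
time: 1.23
position: [0.4069, 0.2036, 0.3191]
eef_rot: [-0.0, 0.05, 0.999, -0.0]
time: 1.85
position: [0.5373, 0.0024, 0.3185]
eef_rot: [-0.001, 0.053, 0.999, -0.001]
wrist_force: [-0.3, 0.3, -1.0]
gripper_width: 0.62
grasp_force: 0.0
[0.53729788 0.00244073 0.31848745] [-5.02463569e-04  5.25280382e-02  9.98618756e-01 -1.06414616e-03]
```

View pics/w1.png

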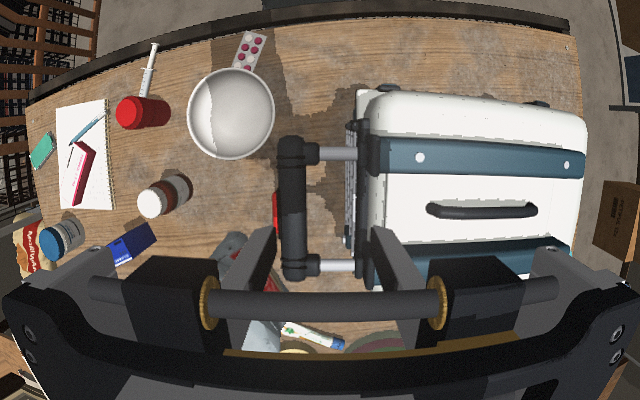

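The wrist view shows the grip bar at column 292, rows 138 to 278, with the button left of it at about (277,210). The near guide's screws are at (419,157) and (567,164). I'll check these against the triangulation.

```bash
cat >> h.py <<'E'
from scipy.spatial.transform import Rotation as Ro
def wproj(X,pos,q):
    m=env.camera_model("wrist");f=200/np.tan(np.radians(m["fovy"]/2));T=m["tool_from_camera"]
    t=Ro.from_quat([q[1],q[2],q[3],q[0]]).inv().apply(np.array(X)-pos)
    c=T[:3,:3].T@(t-T[:3,3]);th=np.arctan2(np.hypot(*c[:2]),c[2]);k=f*th/np.hypot(*c[:2])
    return (np.array([m["cx"],m["cy"]])+k*c[:2]).round(1)
E
python3 - <<'E'
from h import *
p=np.array([0.53729788,0.00244073,0.31848745]);q=[-5.02e-4,.0525,.99862,-1.064e-3]
print("screws",wproj([.4997,.0832,.240],p,q),wproj([.5169,.2476,.240],p,q))
ex=np.array([np.cos(np.radians(84.3)),np.sin(np.radians(84.3)),0]);ey=np.array([-ex[1],ex[0],0])
g=np.array([.5413,-.0222,.219])
for d in(-.052,0,.052):print("grip top",wproj(g+ey*d+[0,0,.011],p,q))
y=Ro.from_quat([q[1],q[2],q[3],q[0]]).apply([0,1,0]);print("tool y angle",np.degrees(np.arctan2(y[1],y[0])))
print("to pinch", (g-ex*.001-[0,0,.005]-p)/.2)
E
```

```text
screws [418.4 156.6] [566.  164.7]
grip top [298.1 269.7]
grip top [296.2 215.3]
grip top [294.8 154.5]
tool y angle 83.98122611425482
to pinch [ 0.019514   -0.12817893 -0.52243725]
```

```bash
python3 -m crank '[{"dr":[0,0,0],"linear":[0.025,-0.14,0],"gripper":0.62},{"dr":[0,0,0],"linear":[0.025,-0.14,-0.1],"gripper":0.62},{"dr":[0,0,0],"linear":[0.025,-0.14,-0.25],"gripper":0.62},{"dr":[0,0,0],"linear":[0.025,-0.14,-0.4],"gripper":0.62},{"dr":[0,0,0],"linear":[0.025,-0.14,-0.525],"gripper":0.62},{"dr":[0,0,0],"linear":[0.025,-0.14,-0.525],"gripper":0.62},{"dr":[0,0,0],"linear":[0.025,-0.14,-0.525],"gripper":0.62}]'
python3 - <<'E'
from plant import env
import cv2
a=env.grab_frame("top")[120:220,260:380,::-1];b=env.grab_frame("scene")[110:210,280:400,::-1]
import numpy as np
cv2.imwrite("pics/g1.png",cv2.resize(np.hstack([a,b]),(800,333),interpolation=cv2.INTER_CUBIC))
E
```

```text
time: 2.78
position: [0.5416, -0.022, 0.2153]
eef_rot: [0.0, 0.05, 0.999, 0.0]
wrist_force: [0.1, 0.3, 0.2]
gripper_width: 0.62
grasp_force: 0.0
```

View pics/g1.png

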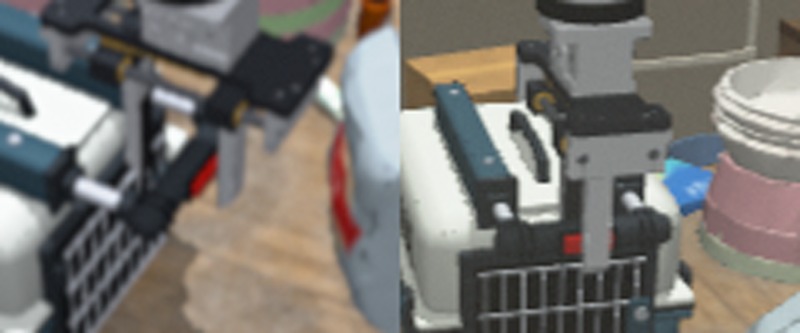

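The pinch is lined up: one finger is behind the bar and the other in front of the button, centred once parallax is allowed for. Closing.

```bash
python3 -m crank '[{"dr":[0,0,0],"linear":[0,0,0],"gripper":0.4},{"dr":[0,0,0],"linear":[0,0,0],"gripper":0.3},{"dr":[0,0,0],"linear":[0,0,0],"gripper":0.1},{"dr":[0,0,0],"linear":[0,0,0],"gripper":0.1},{"dr":[0,0,0],"linear":[0,0,0],"gripper":0.1},{"dr":[0,0,0],"linear":[0,0,0],"gripper":0.1}]' 15
```

```text
time: 3.62
position: [0.5408, -0.025, 0.2139]
eef_rot: [-0.0, 0.051, 0.999, -0.001]
wrist_force: [0.5, -10.4, -9.5]
gripper_width: 0.252
grasp_force: 15.0
```

The button is in. Drawing out most of the first stage, gently.

```bash
python3 -m crank '[{"dr":[0,0,0],"linear":[-0.002,-0.02,0],"gripper":0.1},{"dr":[0,0,0],"linear":[-0.005,-0.05,0],"gripper":0.1},{"dr":[0,0,0],"linear":[-0.005,-0.05,0],"gripper":0.1},{"dr":[0,0,0],"linear":[-0.005,-0.05,0],"gripper":0.1}]'
python3 -m crank '[{"dr":[0,0,0],"linear":[-0.005,-0.05,0],"gripper":0.1},{"dr":[0,0,0],"linear":[-0.01,-0.1,0],"gripper":0.1},{"dr":[0,0,0],"linear":[-0.015,-0.15,0],"gripper":0.1},{"dr":[0,0,0],"linear":[-0.02,-0.2,0],"gripper":0.1},{"dr":[0,0,0],"linear":[-0.025,-0.25,0],"gripper":0.1},{"dr":[0,0,0],"linear":[-0.029,-0.29,0],"gripper":0.1},{"dr":[0,0,0],"linear":[-0.029,-0.29,0],"gripper":0.1},{"dr":[0,0,0],"linear":[-0.029,-0.29,0],"gripper":0.1}]'
```

```text
time: 4.12
position: [0.5401, -0.033, 0.2143]
eef_rot: [-0.0, 0.051, 0.999, -0.0]
wrist_force: [-1.7, 1.1, -6.6]
gripper_width: 0.259
grasp_force: 14.9
time: 5.12
position: [0.5345, -0.0912, 0.2145]
eef_rot: [0.0, 0.051, 0.999, -0.0]
wrist_force: [-3.5, -3.1, -1.3]
gripper_width: 0.256
grasp_force: 15.1
```

```bash
for i in 1; do python3 -m crank '[{"dr":[0,0,0],"linear":[-0.002,-0.01,0],"gripper":0.1},{"dr":[0,0,0],"linear":[-0.004,-0.02,0],"gripper":0.1},{"dr":[0,0,0],"linear":[-0.004,-0.02,0],"gripper":0.1}]' | sed -n '2p;4p'; python3 -m crank '[{"dr":[0,0,0],"linear":[-0.001,-0.01,0],"gripper":0.1},{"dr":[0,0,0],"linear":[-0.001,-0.01,0],"gripper":0.1}]'| sed -n '2p;4p'; python3 -m crank '[{"dr":[0,0,0],"linear":[-0.001,-0.01,0],"gripper":0.1},{"dr":[0,0,0],"linear":[-0.001,-0.01,0],"gripper":0.1}]'; done
```

```text
position: [0.534, -0.0951, 0.2145]
wrist_force: [1.6, -2.4, -3.7]
position: [0.5337, -0.0972, 0.2145]
wrist_force: [2.1, -2.4, -4.2]
time: 6.0
position: [0.5334, -0.0992, 0.2145]
eef_rot: [0.0, 0.051, 0.999, -0.0]
wrist_force: [2.6, -1.9, -4.3]
gripper_width: 0.255
grasp_force: 14.9
```

```bash
for i in 1; do python3 -m crank '[{"dr":[0,0,0],"linear":[-0.001,-0.007,0],"gripper":0.1},{"dr":[0,0,0],"linear":[-0.001,-0.007,0],"gripper":0.1}]' | sed -n '2p;4p'; python3 -m crank '[{"dr":[0,0,0],"linear":[-0.001,-0.007,0],"gripper":0.1},{"dr":[0,0,0],"linear":[-0.001,-0.007,0],"gripper":0.1}]'| sed -n '2p;4p'; done
```

```text
position: [0.5329, -0.1003, 0.2143]
wrist_force: [2.5, 3.9, -5.8]
position: [0.5326, -0.1016, 0.2142]
wrist_force: [-0.4, -3.6, -4.0]
```

```bash
python3 -m crank '[{"dr":[0,0,0],"linear":[0,0,0],"gripper":0.3},{"dr":[0,0,0],"linear":[0,0,0],"gripper":0.36},{"dr":[0,0,0],"linear":[0,0,0],"gripper":0.42},{"dr":[0,0,0],"linear":[0,0,0],"gripper":0.42},{"dr":[0,0,0],"linear":[0,0,0],"gripper":0.42}]'
python3 - <<'E'
from plant import env
import cv2
import numpy as np
a=env.grab_frame("top")[120:240,250:390,::-1];b=env.grab_frame("scene")[120:240,270:410,::-1]
cv2.imwrite("pics/g2.png",cv2.resize(np.hstack([a,b]),(800,343),interpolation=cv2.INTER_CUBIC))
E
```

```text
time: 7.12
position: [0.5329, -0.1017, 0.2144]
eef_rot: [0.0, 0.05, 0.999, -0.0]
wrist_force: [1.6, -0.5, -0.2]
gripper_width: 0.42
grasp_force: 0.0
```

View pics/g2.png

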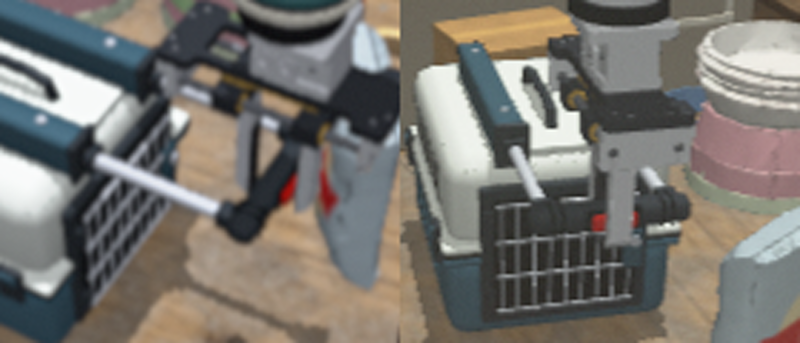

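The near guide screw is still at (264,162), so the carrier hasn't moved. The thin tubes are out and the fingers are clear of the button. Now the tug with the rear finger.

```bash
python3 -m crank '[{"dr":[0,0,0],"linear":[-0.003,-0.03,0],"gripper":0.42},{"dr":[0,0,0],"linear":[-0.003,-0.035,0],"gripper":0.42},{"dr":[0,0,0],"linear":[-0.004,-0.04,0],"gripper":0.42},{"dr":[0,0,0],"linear":[-0.004,-0.04,0],"gripper":0.42}]'
python3 -m crank '[{"dr":[0,0,0],"linear":[-0.0005,-0.005,0],"gripper":0.42},{"dr":[0,0,0],"linear":[-0.001,-0.01,0],"gripper":0.42},{"dr":[0,0,0],"linear":[-0.001,-0.01,0],"gripper":0.42}]'
```

```text
time: 7.72
position: [0.5321, -0.1094, 0.2143]
eef_rot: [-0.0, 0.05, 0.999, 0.0]
wrist_force: [0.4, 1.4, -0.4]
gripper_width: 0.422
grasp_force: 1.4
time: 8.1
position: [0.5319, -0.1107, 0.2143]
eef_rot: [-0.0, 0.05, 0.999, 0.001]
wrist_force: [0.3, 2.5, -0.2]
gripper_width: 0.423
grasp_force: 1.0
```

```bash
for i in 1; do python3 -m crank '[{"dr":[0,0,0],"linear":[-0.0005,-0.005,0],"gripper":0.42},{"dr":[0,0,0],"linear":[-0.0005,-0.005,0],"gripper":0.42}]'|sed -n '2p;4,6p'
python3 -m crank '[{"dr":[0,0,0],"linear":[-0.0005,-0.005,0],"gripper":0.42},{"dr":[0,0,0],"linear":[-0.0005,-0.005,0],"gripper":0.42}]'|sed -n '2p;4,6p'
python3 -m crank '[{"dr":[0,0,0],"linear":[-0.0005,-0.005,0],"gripper":0.42},{"dr":[0,0,0],"linear":[-0.0005,-0.005,0],"gripper":0.42}]'|sed -n '2p;4,6p'; done
```

```text
position: [0.5319, -0.1115, 0.2143]
wrist_force: [0.4, 8.2, -0.4]
gripper_width: 0.423
grasp_force: 4.4
position: [0.5318, -0.1123, 0.2143]
wrist_force: [0.4, 7.6, -0.1]
gripper_width: 0.42
grasp_force: 3.5
position: [0.5317, -0.113, 0.2143]
wrist_force: [-0.1, 10.2, 0.2]
gripper_width: 0.422
grasp_force: 5.6
```

```bash
python3 -m crank '[{"dr":[0,0,0],"linear":[-0.0005,-0.005,0],"gripper":0.42},{"dr":[0,0,0],"linear":[-0.0005,-0.005,0],"gripper":0.42},{"dr":[0,0,0],"linear":[-0.0005,-0.005,0],"gripper":0.42}]'|sed -n '2p;4,6p'
```

```text
position: [0.5317, -0.1132, 0.2142]
wrist_force: [-0.3, 15.6, 0.0]
gripper_width: 0.418
grasp_force: 7.6
```

It's locked: 15.6 N and hardly any movement. One slightly firmer pull, held briefly, then unload and recentre.

```bash
python3 -m crank '[{"dr":[0,0,0],"linear":[0,-0.002,0],"gripper":0.42},{"dr":[0,0,0],"linear":[0,-0.002,0],"gripper":0.42},{"dr":[0,0,0],"linear":[0,-0.002,0],"gripper":0.42},{"dr":[0,0,0],"linear":[0,-0.002,0],"gripper":0.42}]'|sed -n '1,2p;4,6p'
python3 -m crank '[{"dr":[0,0,0],"linear":[0.002,0.02,0],"gripper":0.42},{"dr":[0,0,0],"linear":[0.004,0.04,0],"gripper":0.42},{"dr":[0,0,0],"linear":[0.005,0.055,0],"gripper":0.42},{"dr":[0,0,0],"linear":[0.005,0.055,0],"gripper":0.42},{"dr":[0,0,0],"linear":[0.005,0.055,0],"gripper":0.42}]'
```

```text
time: 9.72
position: [0.5318, -0.1133, 0.2142]
wrist_force: [-0.5, 17.4, 0.4]
gripper_width: 0.421
grasp_force: 8.5
time: 10.35
position: [0.5325, -0.1053, 0.2145]
eef_rot: [0.0, 0.051, 0.999, -0.0]
wrist_force: [0.1, -0.2, 0.2]
gripper_width: 0.418
grasp_force: 0.0
```

Tug held at 17.4 N, below the 25 N at which the carrier would slide. Squeezing again.

```bash
python3 -m crank '[{"dr":[0,0,0],"linear":[0,0,0],"gripper":0.35},{"dr":[0,0,0],"linear":[0,0,0],"gripper":0.28},{"dr":[0,0,0],"linear":[0,0,0],"gripper":0.1},{"dr":[0,0,0],"linear":[0,0,0],"gripper":0.1},{"dr":[0,0,0],"linear":[0,0,0],"gripper":0.1}]' 20
python3 -m crank '[{"dr":[0,0,0],"linear":[-0.002,-0.02,0],"gripper":0.1},{"dr":[0,0,0],"linear":[-0.005,-0.05,0],"gripper":0.1},{"dr":[0,0,0],"linear":[-0.005,-0.05,0],"gripper":0.1},{"dr":[0,0,0],"linear":[-0.005,-0.05,0],"gripper":0.1}]'
```

```text
time: 10.98
position: [0.5325, -0.1051, 0.2144]
eef_rot: [0.0, 0.05, 0.999, -0.0]
wrist_force: [0.2, 0.8, -0.4]
gripper_width: 0.253
grasp_force: 20.0
time: 11.48
position: [0.5315, -0.1147, 0.2144]
eef_rot: [-0.0, 0.05, 0.999, 0.0]
wrist_force: [0.2, 3.1, 1.9]
gripper_width: 0.255
grasp_force: 19.9
```

```bash
python3 -m crank '[{"dr":[0,0,0],"linear":[-0.005,-0.04,0],"gripper":0.1},{"dr":[0,0,0],"linear":[-0.008,-0.08,0],"gripper":0.1},{"dr":[0,0,0],"linear":[-0.012,-0.12,0],"gripper":0.1},{"dr":[0,0,0],"linear":[-0.016,-0.16,0],"gripper":0.1},{"dr":[0,0,0],"linear":[-0.02,-0.2,0],"gripper":0.1},{"dr":[0,0,0],"linear":[-0.025,-0.25,0],"gripper":0.1},{"dr":[0,0,0],"linear":[-0.025,-0.25,0],"gripper":0.1}]'
python3 -m crank '[{"dr":[0,0,0],"linear":[-0.001,-0.01,0],"gripper":0.1},{"dr":[0,0,0],"linear":[-0.002,-0.02,0],"gripper":0.1},{"dr":[0,0,0],"linear":[-0.002,-0.02,0],"gripper":0.1}]'
```

```text
time: 12.35
position: [0.5263, -0.1655, 0.2144]
eef_rot: [-0.0, 0.051, 0.999, -0.0]
wrist_force: [-2.5, 0.4, 1.5]
gripper_width: 0.257
grasp_force: 20.0
time: 12.72
position: [0.5261, -0.1684, 0.2144]
eef_rot: [-0.0, 0.05, 0.999, 0.0]
wrist_force: [-2.0, 3.7, 3.6]
gripper_width: 0.255
grasp_force: 19.9
```

```bash
for i in 1; do python3 -m crank '[{"dr":[0,0,0],"linear":[-0.002,-0.01,0],"gripper":0.1},{"dr":[0,0,0],"linear":[-0.003,-0.02,0],"gripper":0.1},{"dr":[0,0,0],"linear":[-0.003,-0.02,0],"gripper":0.1}]'|sed -n '2p;4p'
python3 -m crank '[{"dr":[0,0,0],"linear":[-0.001,-0.008,0],"gripper":0.1},{"dr":[0,0,0],"linear":[-0.001,-0.008,0],"gripper":0.1},{"dr":[0,0,0],"linear":[-0.001,-0.008,0],"gripper":0.1}]'|sed -n '2p;4p'
python3 -m crank '[{"dr":[0,0,0],"linear":[-0.001,-0.005,0],"gripper":0.1},{"dr":[0,0,0],"linear":[-0.001,-0.005,0],"gripper":0.1},{"dr":[0,0,0],"linear":[-0.001,-0.005,0],"gripper":0.1}]'|sed -n '2p;4,6p'; done
```

```text
position: [0.5256, -0.1724, 0.2143]
wrist_force: [-0.4, 5.3, 1.6]
position: [0.5254, -0.174, 0.2144]
wrist_force: [-0.5, 8.3, 0.0]
position: [0.5252, -0.1747, 0.2141]
wrist_force: [0.9, 3.3, -1.3]
gripper_width: 0.257
grasp_force: 19.9
```

Close to the end. I'll creep until the force climbs, up to about 15 N.

```bash
for i in 1; do python3 -m crank '[{"dr":[0,0,0],"linear":[0,-0.005,0],"gripper":0.1},{"dr":[0,0,0],"linear":[0,-0.005,0],"gripper":0.1},{"dr":[0,0,0],"linear":[0,-0.005,0],"gripper":0.1}]'|sed -n '2p;4p'
python3 -m crank '[{"dr":[0,0,0],"linear":[0,-0.005,0],"gripper":0.1},{"dr":[0,0,0],"linear":[0,-0.005,0],"gripper":0.1},{"dr":[0,0,0],"linear":[0,-0.005,0],"gripper":0.1}]'|sed -n '1,2p;4,6p'; done
```

```text
position: [0.5252, -0.1748, 0.214]
wrist_force: [2.3, 18.0, -4.6]
time: 14.6
position: [0.5252, -0.175, 0.2138]
wrist_force: [-1.3, 8.7, 1.5]
gripper_width: 0.26
grasp_force: 19.3
```

```bash
python3 - <<'E'
from plant import env
import cv2
import numpy as np
s=env.get_state();print(s["position"],s["wrist_force"],s["gripper_width"],s["grasp_force"])
a=env.grab_frame("top")[90:250,160:400,::-1];b=env.grab_frame("scene")[120:280,260:500,::-1]
o=cv2.imread("pics/top0.png")[90:250,160:400]
for n,im,full in(("top",a,o),):
    sh,r=cv2.phaseCorrelate(np.float32(cv2.cvtColor(o[0:130,0:105],6)),np.float32(cv2.cvtColor(np.ascontiguousarray(im[0:130,0:105]),6)));print("carrier shift px",sh,r)
cv2.imwrite("pics/g3.png",cv2.resize(np.hstack([a,b]),(800,267),interpolation=cv2.INTER_CUBIC))
E
```

```text
[ 0.52522369 -0.17504633  0.2138411 ] [-1.34112006  8.65890602  1.51553409] 0.26012658411724104 19.30034726858139
carrier shift px (-0.04624382311684627, 0.5059611464718614) 0.7239099825360648
```

View pics/g3.png

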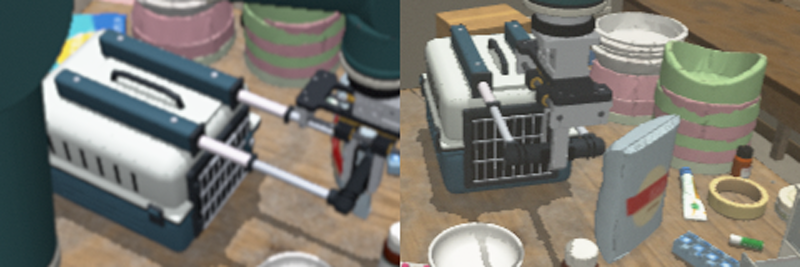

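```bash
cat > sh.py <<'E'
from h import *
o=cv2.imread("pics/top0.png");n=np.ascontiguousarray(env.grab_frame("top")[:,:,::-1])
for (x,y) in((260,160),(285,136),(235,142),(265,180),(255,205)):
    g=lambda im,c:cv2.resize(im[y-c:y+c,x-c:x+c],None,fx=8,fy=8,interpolation=cv2.INTER_CUBIC)
    r=cv2.matchTemplate(g(n,14),g(o,10),cv2.TM_CCOEFF_NORMED);_,v,_,l=cv2.minMaxLoc(r);print((l[0]-32)/8,(l[1]-32)/8,round(v,3))
print(P("top")[0,:3].round(1), "1mm along -y at screw px:",[ (lambda q:(q[:2]/q[2]).round(2))(P("top")@np.r_[X,1]) for X in([.5,.083,.24],[.4999,.082,.24])])
E
python3 sh.py
python3 -m crank '[{"dr":[0,0,0],"linear":[0,-0.003,0],"gripper":0.1},{"dr":[0,0,0],"linear":[0,-0.003,0],"gripper":0.1},{"dr":[0,0,0],"linear":[0,-0.003,0],"gripper":0.1}]'
```

```text
0.0 0.0 0.998
0.0 0.0 0.999
0.0 0.0 0.998
0.25 0.0 0.999
0.0 0.0 0.997
[ 360.1 -326.1 -241.1] 1mm along -y at screw px: [array([264.48, 160.96]), array([264.85, 161.12])]
time: 15.12
position: [0.5252, -0.1752, 0.2138]
eef_rot: [-0.001, 0.049, 0.999, 0.002]
wrist_force: [1.5, 23.0, -4.8]
gripper_width: 0.256
grasp_force: 21.5
```

The end is hard (23 N) and the carrier hasn't moved. I'll ease the pull a little and let it settle.

```bash
python3 -m crank '[{"dr":[0,0,0],"linear":[0,0.003,0],"gripper":0.1},{"dr":[0,0,0],"linear":[0,0.006,0],"gripper":0.1},{"dr":[0,0,0],"linear":[0,0.006,0],"gripper":0.1},{"dr":[0,0,0],"linear":[0,0.006,0],"gripper":0.1}]'
python3 -m crank '[{"dr":[0,0,0],"linear":[0,0,0],"gripper":0.1},{"dr":[0,0,0],"linear":[0,0,0],"gripper":0.1},{"dr":[0,0,0],"linear":[0,0,0],"gripper":0.1}]'
python3 sh.py
```

```text
time: 15.62
position: [0.5252, -0.1749, 0.2139]
eef_rot: [-0.001, 0.049, 0.999, 0.001]
wrist_force: [0.3, 6.3, -0.4]
gripper_width: 0.26
grasp_force: 19.4
time: 16.0
position: [0.5252, -0.175, 0.2139]
eef_rot: [-0.0, 0.049, 0.999, 0.001]
wrist_force: [2.8, 18.6, -5.8]
gripper_width: 0.257
grasp_force: 20.9
0.0 0.0 0.998
0.0 0.0 0.999
0.0 0.0 0.998
0.25 0.0 0.999
0.0 0.0 0.997
[ 360.1 -326.1 -241.1] 1mm along -y at screw px: [array([264.48, 160.96]), array([264.85, 161.12])]
```

```bash
python3 -m crank '[{"dr":[0,0,0],"linear":[0,0.003,0],"gripper":0.1},{"dr":[0,0,0],"linear":[0,0.003,0],"gripper":0.1},{"dr":[0,0,0],"linear":[0,0.003,0],"gripper":0.1},{"dr":[0,0,0],"linear":[0,0.003,0],"gripper":0.1}]' 25
for i in 1; do python3 -m crank '[{"dr":[0,0,0],"linear":[0,0,0],"gripper":0.1},{"dr":[0,0,0],"linear":[0,0,0],"gripper":0.1}]'; python3 -m crank '[{"dr":[0,0,0],"linear":[0,0,0],"gripper":0.1}]'; done
```

```text
time: 16.55
position: [0.5252, -0.1748, 0.2139]
eef_rot: [-0.0, 0.05, 0.999, 0.001]
wrist_force: [2.0, 11.8, -3.1]
gripper_width: 0.254
grasp_force: 25.0
time: 16.8
position: [0.5252, -0.1748, 0.2139]
eef_rot: [-0.0, 0.05, 0.999, 0.001]
wrist_force: [1.3, 8.5, -2.2]
gripper_width: 0.254
grasp_force: 24.9
time: 16.92
position: [0.5252, -0.1748, 0.2139]
eef_rot: [-0.0, 0.05, 0.999, 0.001]
wrist_force: [1.5, 11.8, -4.8]
gripper_width: 0.255
grasp_force: 25.0
```

Steady at the end stop with about 10 N outward and the button squeezed in. Handing in.

```bash
python3 -c "
from plant import env
print(env.close_job())"
```

```text
the job is handed in; nothing more can be done
None
```

The tow handle's catch held at the first stop under a 17 N tug, and the arm is now holding the handle at its second stop, fully out with the button squeezed in; the camera check shows the carrier has not moved, and the arm kept clear of the bottle, shaker and bowl.

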